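# Lock the cassette dock

### The job

Two white cassette docks with blue knobs stand on the bench; only one holds a test cassette in its seat. Turn that dock's knob clockwise until it clicks past its detent and its clamp toe lies locked across the cassette, then let go. Leave the cassette in its seat and the empty dock's knob alone.

Things in the scene. Friction and masses are not known exactly. Their poses are not given: they have to be found in the camera images.
- lock_knob_grip (a point): Grip point (z 56 mm, on the upright axis) of the blue knob on the dock with the cassette: a bar 44 long, 14 thick, 40 mm tall, top 16 mm above, underside 24 mm below this point. x: along the bar to its white-marked end, y: across, z: up; turns with the knob. A clamp toe reaches 62 mm along x below the bar. All else on the dock (110x156 mm, fixed) is 24 mm or more below this point.
- lock_knob (a joint): Turn of that knob in rad, growing clockwise seen from above: 0 unlocked notch (toe beside the seat), 1.22 (70 deg) locked notch (toe across the cassette), both also hard stops. A spring detent holds it in a notch with about 0.1 N m; this falls to none at the crest half-way (0.61), and past about 0.7 it snaps the knob into the locked notch by itself.
- cassette_center (a point): Centre of the white test cassette, 31 x 69 x 7 mm, lying loose in the seat of the dock to be locked (rim 4 mm high, about 3 mm play each way), 65 mm from the knob axis. The locked toe stands 2 mm above it and does not press. x: along its 31 mm width, y: along its 69 mm length.
- spare_knob (a joint): Turn of the same knob on the empty dock, same meaning; it stands at 0 and stays there.
Things that resemble listed ones, but are neither listed nor needed, are in the scene too. Leave any brown or red look-alike of the part that bears spare_knob alone.

How it is judged:
At the end, for the whole second after the job is handed in: The loaded dock's knob rests in its locked notch (turned at least 1.04 rad of 1.22, that is within 10 degrees), the cassette is within 10 mm of where it lay, and the empty dock's knob is still unlocked (under 0.17 rad) (value of joint lock_knob above 1.04 rad and velocity of joint lock_knob between -0.05 and 0.05 rad/s and distance of cassette_center from where it was at the start of the episode below 0.01 m and value of joint spare_knob below 0.17 rad); the robot touches nothing.
It fails at once if the empty dock's knob is turned more than 0.3 rad (value of joint spare_knob above 0.3 rad).
It fails at once if the cassette is moved more than 20 mm (distance of cassette_center from where it was at the start of the episode above 0.02 m).
It also fails if it takes over 32 s, if anything falls off the work surface, if the arm or the gripper's body presses on something with over 40 N, if the wrist force passes 120 N, or if a joint passes its speed limit or range.

### The arm

A 6-joint arm with a two-finger parallel gripper is mounted at the origin on a cart in front of the work surface, level with it; the furniture and walls round the work are solid. World frame = base frame: x ahead of the robot, y to its left, z up, the work surface at z = 0. Lengths are in m, angles in rad, forces in N, time in s.
With the tool pointing down it reaches from about 0.35 to 0.975 m from the base axis. Payload 4.9 kg.
Tool frame: the origin (TCP) lies on the centre line of the jaws, within the pads' length; the fingertips stand 11 mm ahead of it and the grasp point (between the pads) lies 8 mm behind it; z points along the fingers, y is the direction in which the jaws open and shut (so a half turn about z gives the same grasp; the last joint's range is limited). The gripper opens to 85 mm and grips with 20 to 120 N. Pads are 22 mm wide; open, the fingers measure 114 mm over their backs; the gripper's body (76 mm by 85 mm) begins 54 mm behind the grasp point. The pads swing forward as they close: fully open they stand 13 mm farther back than shut.
Start: joints at [1.043, 0.053, 1.613, -0, 1.476, -0.119], TCP at [0.248, 0.573, 0.214] pointing down, gripper open.
Joint ranges: [-3.01, 3.01], [-1.01, 2.22], [0.06, 2.58], [-1.02, 4.17], [0.09, 2.62], [-3.14, 3.14]. Speed limits (rad/s): [2.57, 2.57, 3.14, 3.14, 3.14, 3.14].

### API

Orientations are given as [roll, pitch, yaw] about the fixed x, y, z axes, in that order (R = Rz(yaw) Ry(pitch) Rx(roll)).
In Python, from bench import state, capture, sign_off gives the robot as it stands.
- The arm moves only by the tool servo_tool, never from a script. Its argument "commands" is a list of rows, each a list of 7 numbers: the shift along the tool's x, y, z in m, then the turn, a rotation vector about the tool's x, y, z in units of 5 degrees (1.0 is 5 degrees), then the opening, from 0 (shut) to 1 (fully open). In form: [[dx, dy, dz, wx, wy, wz, hand], ...]. A call has exactly 10 rows; each row is the pose to reach, as a shift and turn from the pose measured when the call began, along the tool's axes at that moment; what a row does not reach only later rows make up. A row lasts 1/12 s, in which the tool goes at most 41.7 mm and 7.16 degrees, less where a joint would pass 70% of its speed; a pose out of reach is approached as far as the arm can. A call with a gripper value outside its range is refused whole. The fingers move at their own pace and stop on an object; "grip_force" is the grip in N (left out, the last holds). Time passes only in rows, so rows that repeat a pose let the fingers close, or fill a call up. It gives the time, the measured TCP pose, the force and the opening at its end, in the units of the state.
- state(): the state, without advancing time (a new reading comes with each control period).
- capture(name): name is "scene" or "top"; returns a dict with "image" (384x512x3 uint8, red, green, blue), "fx", "fy", "cx", "cy" (pixels), "extrinsics" (4x4, takes a point from world to camera coordinates). Camera axes: x right, y down, z forward; pixel columns grow to the right and rows downward; lengths in m; the calibration is good to about 2 mm. A picture is of the moment at which its call begins. There is no depth.
- sign_off(): hands the job in, once; it reports no verdict.
The state is a dict: "time": time; "joints": joint angles; "qvel": joint speeds; "tau": joint torques, N m; "ee_pos": TCP position; "ee_rot": TCP orientation; "force": force on the tool from outside, world axes, zero at the start; "moment": the same for the moment, N m; "width": finger opening in m.
Only numpy, scipy, OpenCV 4.12 (cv2) and the standard library are available. Lean on these libraries where they do the work, as an engineer would, in place of code of your own. Each camera call takes 0.05 s, during which the arm holds its last target.

## Working session

There is one attempt and no reset: what is moved stays moved. The work goes in short steps, Python scripts to look and compute and a tool call to move; the robot and the scene stay as the last step left them, time stands still between calls to the robot, and variables do not carry over. Pictures are saved under pics/ and viewed, and the job is handed in when it is done.

Besides the shell and the picture viewer there is one more tool, called in YAML: its name, and indented under it one key for each argument. servo_tool: Moves the arm, as the interface text tells. Its arguments: {"type":"object","properties":{"commands":{"type":"array"},"grip_force":{"type":"number"}},"required":["commands"]}

```bash
mkdir -p pics; python3 - <<'E'
from bench import state,capture
import cv2,pickle
print(state())
for n in("scene","top"):
    c=capture(n);pickle.dump(c,open(n+".pkl","wb"))
    cv2.imwrite(f"pics/{n}0.png",cv2.resize(c["image"][:,:,::-1],(800,600),interpolation=cv2.INTER_CUBIC))
    print(n,c["fx"],c["cx"],c["cy"],c["extrinsics"])
E
```

```text
{'time': 0.0, 'joints': array([ 1.04296960e+00,  5.33606391e-02,  1.61428252e+00, -2.37201669e-05,
        1.47601922e+00, -1.18975355e-01]), 'qvel': array([-1.22741811e-04,  2.10524004e-03,  2.05248989e-05,  1.01266951e-03,
        8.87604859e-04,  7.32306528e-04]), 'tau': array([-7.09919914e-05, -3.93683124e+01, -3.70178461e+01, -9.67062351e-05,
        7.09698055e-03,  3.15658633e-05]), 'ee_pos': array([0.24812932, 0.57291531, 0.21256758]), 'ee_rot': array([-3.13953476e+00, -2.22222805e-04,  2.73274332e+00]), 'force': array([-0.46072395,  0.05313481, -1.08473421]), 'moment': array([-0.01812129,  0.0394732 ,  0.02961075]), 'width': 0.08545153864024478}
scene 437.0787609503027 252.841281340488 198.35200282677656 [[-8.14287786e-01 -5.80459925e-01  1.29518332e-03  2.86740129e-01]
 [-3.74808136e-01  5.24086461e-01 -7.64756329e-01  2.98525189e-01]
 [ 4.43231614e-01 -6.23217183e-01 -6.44318306e-01  1.55372418e+00]
 [ 0.00000000e+00  0.00000000e+00  0.00000000e+00  1.00000000e+00]]
top 459.52720595585487 253.31885416868676 189.29874894200577 [[-1.37279404e-03 -9.99999014e-01 -2.97091982e-04 -1.62811451e-01]
 [-9.93273833e-01  1.39795925e-03 -1.15780558e-01  4.72725693e-01]
 [ 1.15780859e-01  1.36150832e-04 -9.93274773e-01  1.75487715e+00]
 [ 0.00000000e+00  0.00000000e+00  0.00000000e+00  1.00000000e+00]]
```

View pics/scene0.png

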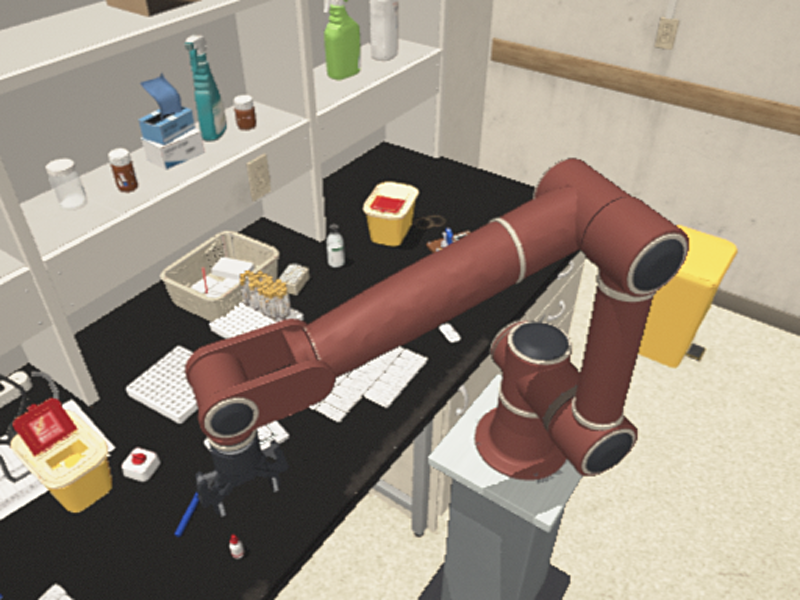

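View pics/top0.png

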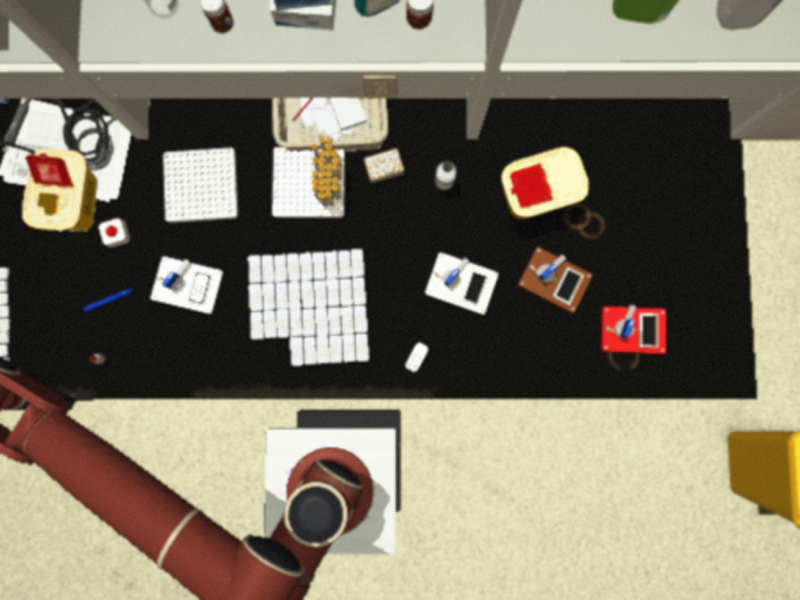

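The top view shows white docks at about (187,285) and (462,282), with the brown and red look-alikes to the right. The left dock appears to hold a white cassette and the right one shows a dark, empty seat. I'll enlarge both.

```bash
python3 - <<'E'
import cv2,pickle,numpy as np
c=pickle.load(open("top.pkl","rb"))["image"][:,:,::-1]
a=cv2.resize(c[160:205,90:150],None,fx=13,fy=13,interpolation=cv2.INTER_CUBIC)
b=cv2.resize(c[155:205,265:325],None,fx=13,fy=13,interpolation=cv2.INTER_CUBIC)
cv2.imwrite("pics/a.png",a);cv2.imwrite("pics/b.png",cv2.resize(b,None,fx=.5,fy=.5))
E
```

```text
(no output)
```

View pics/a.png

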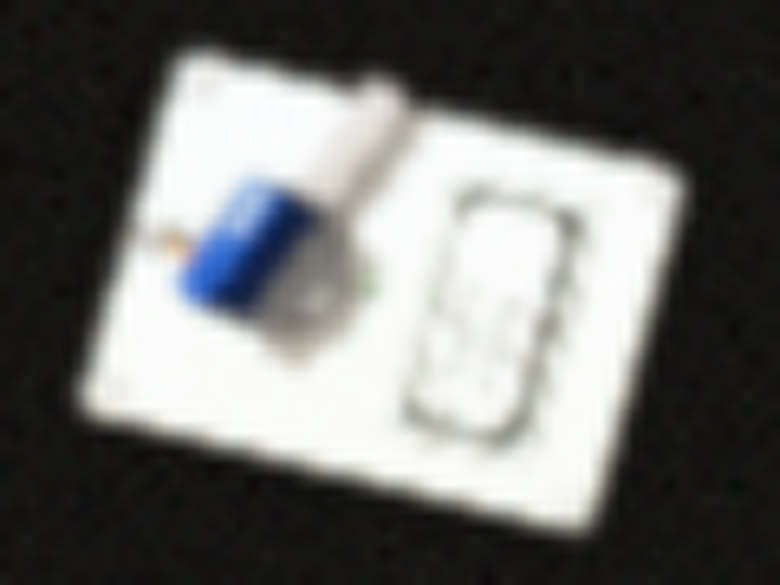

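View pics/b.png

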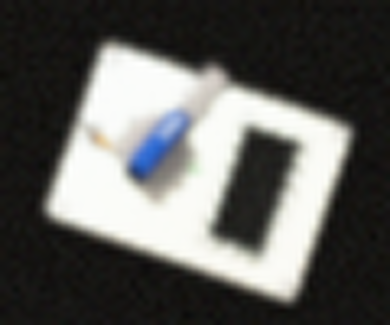

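The left dock is the loaded one: the cassette outline is in crop a around (490,315), and the knob is at about (245,250) with its white mark toward upper right. The other dock's seat is black and empty. I'll fit a box model of the knob to the blue pixels.

```bash
cat > h.py <<'E'
import cv2,numpy as np
from scipy.optimize import minimize
def proj(c,P):
    P=np.atleast_2d(P);E=c["extrinsics"];q=P@E[:3,:3].T+E[:3,3]
    return np.c_[c["fx"]*q[:,0]/q[:,2]+c["cx"],c["fy"]*q[:,1]/q[:,2]+c["cy"]]
def back(c,uv,z):
    E=c["extrinsics"];R=E[:3,:3];o=-R.T@E[:3,3]
    d=R.T@np.array([(uv[0]-c["cx"])/c["fx"],(uv[1]-c["cy"])/c["fy"],1]);return o+d*(z-o[2])/d[2]
def box(x,y,a,z0=.032,z1=.072,L=.044,W=.014):
    p=[]
    for z in(z0,z1):
        for s,t in((1,1),(1,-1),(-1,-1),(-1,1)):
            p.append([x+np.cos(a)*s*L/2-np.sin(a)*t*W/2,y+np.sin(a)*s*L/2+np.cos(a)*t*W/2,z])
    return np.array(p)
def fit(c,roi,x0):
    u0,v0,u1,v1=roi;im=c["image"][v0:v1,u0:u1].astype(float)
    S=8
    big=cv2.resize(im.astype(np.uint8),None,fx=S,fy=S,interpolation=cv2.INTER_CUBIC).astype(float)
    m=((big[...,2]-big[...,0])>55).astype(float)
    def cost(p):
        uv=(proj(c,box(*p))-[u0,v0]+.5)*S-.5
        h=cv2.convexHull(uv.astype(np.float32))
        r=np.zeros(m.shape,np.uint8);cv2.fillConvexPoly(r,np.round(h*16).astype(np.int32),1,shift=4)
        return 1-(r*m).sum()/np.maximum(r,m).sum()
    best=None
    for da in np.radians([-30,-15,0,15,30]):
        s0=np.array([x0[0],x0[1],x0[2]+da])
        r=minimize(cost,s0,method="Nelder-Mead",options=dict(initial_simplex=s0+np.array([[0,0,0],[.008,0,0],[0,.008,0],[0,0,.2]]),xatol=1e-5,fatol=1e-5))
        if best is None or r.fun<best.fun:best=r
    vis=big[...,::-1].astype(np.uint8).copy()
    uv=(proj(c,box(*best.x))-[u0,v0]+.5)*S-.5
    for k in(uv[:4],uv[4:]):cv2.polylines(vis,[k.astype(np.int32)],True,(0,255,0))
    return best,vis,m.sum()/S/S
E
python3 - <<'E'
from h import *;import pickle
c=pickle.load(open("top.pkl","rb"))
for p in((190,50),(685,170),(590,535),(85,405)):
    print(back(c,(p[0]/13+90-.5,p[1]/13+160-.5),.02).round(4))
print("cass",back(c,(495/13+90,312/13+160),.02))
x0=back(c,(245/13+90,245/13+160),.056);print(x0)
b,vis,n=fit(c,(98,168,122,190),(x0[0],x0[1],np.radians(-35)))
print(b.x,np.degrees(b.x[2]),b.fun,n)
cv2.imwrite("pics/fit.png",cv2.resize(vis,None,fx=3,fy=3,interpolation=cv2.INTER_NEAREST))
s=pickle.load(open("scene.pkl","rb"));print(proj(s,[[*b.x[:2],.056]])*800/512)
E
```

```text
[0.5766 0.4214 0.02  ]
[0.5398 0.2711 0.02  ]
[0.4296 0.2966 0.02  ]
[0.4689 0.449  0.02  ]
cass [0.4948603 0.3250003 0.02     ]
[0.51021483 0.38929636 0.056     ]
[ 0.51268387  0.39473718 -1.02583326] -58.775916230299366 0.49447310243183495 42.875
[[231.13302171 433.13590201]]
```

View pics/fit.png

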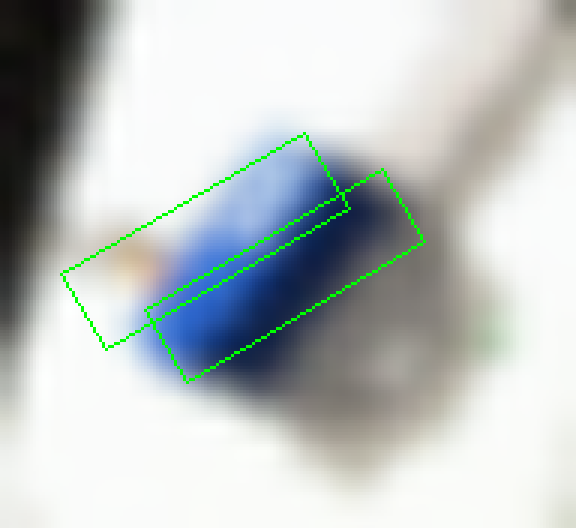

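```bash
sed -i 's/m=((big.*$/m=((big[...,2]-big[...,0])>TH).astype(float)/; s/^def fit.*/TH=22\n&/' h.py
sed -i 's/    vis=big/    vis=big/; s/    return best,vis/    cs,_=cv2.findContours(m.astype(np.uint8),0,1);cv2.drawContours(vis,cs,-1,(0,0,255),1)\n    return best,vis/' h.py
python3 - <<'E'
from h import *;import h,pickle
c=pickle.load(open("top.pkl","rb"))
for t in(15,22,30,40):
    h.TH=t
    b,vis,n=fit(c,(98,168,122,190),(.51,.39,np.radians(-35)))
    print(t,b.x,np.degrees(b.x[2]),b.fun,n)
    if t==22: cv2.imwrite("pics/fit2.png",cv2.resize(vis,None,fx=3,fy=3,interpolation=cv2.INTER_NEAREST))
E
```

```text
15 [ 0.51131229  0.39277168 -0.58377398] -33.44778504704427 0.12892682041038683 75.0
22 [ 0.51136591  0.39320717 -0.49789323] -28.527180584196287 0.2045371386754482 67.9375
30 [ 0.51151815  0.39257381 -0.48783947] -27.95114277419601 0.2780532598714417 61.4375
40 [ 0.51119905  0.39281559 -0.43193925] -24.748295943848337 0.3663420907587728 53.921875
```

View pics/fit2.png

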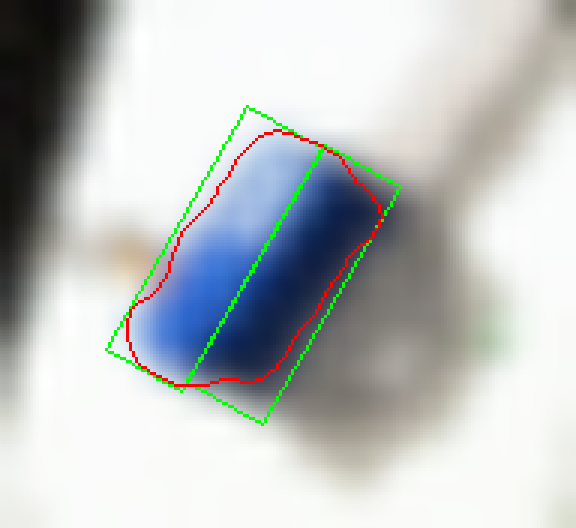

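```bash
cat >> h.py <<'E'
def rel(x,y,z,yawdeg):
    from bench import state
    from scipy.spatial.transform import Rotation as Ro
    s=state();R=Ro.from_euler("xyz",s["ee_rot"]);T=Ro.from_euler("xyz",[np.pi,0,np.radians(yawdeg)])
    print("d",R.inv().apply(np.array([x,y,z])-s["ee_pos"]).round(4),"w",(np.degrees((R.inv()*T).as_rotvec())/5).round(3))
    print(s["time"],s["ee_pos"].round(4),np.degrees(s["ee_rot"]).round(2),s["force"].round(1),s["moment"].round(2),s["width"],s["joints"].round(2))
E
python3 -c "
from h import *
rel(.511,.392,.2,146.3)"
```

```text
d [-0.3132 -0.0615  0.0127] w [-2.200e-02 -1.000e-03  2.055e+00]
0.1 [0.2481 0.573  0.2127] [-1.7989e+02 -1.0000e-02  1.5658e+02] [-0.1  0.7 -0.2] [-0.02 -0.01 -0.02] 0.08545897225143882 [ 1.04  0.05  1.61  0.    1.48 -0.12]
```

servo_tool:
  commands:
    - [-0.035, -0.007, 0, 0, 0, 0.3, 1]
    - [-0.07, -0.014, 0, 0, 0, 0.6, 1]
    - [-0.105, -0.021, 0, 0, 0, 0.9, 1]
    - [-0.14, -0.028, 0, 0, 0, 1.2, 1]
    - [-0.175, -0.035, 0.005, 0, 0, 1.5, 1]
    - [-0.21, -0.042, 0.008, 0, 0, 1.8, 1]
    - [-0.245, -0.049, 0.01, 0, 0, 2.05, 1]
    - [-0.28, -0.055, 0.0125, 0, 0, 2.05, 1]
    - [-0.313, -0.0615, 0.0125, 0, 0, 2.05, 1]
    - [-0.313, -0.0615, 0.0125, 0, 0, 2.05, 1]

```text
time: 0.93
ee_pos: [0.5148, 0.3882, 0.1991]
ee_rot: [-3.138, 0.002, 2.548]
force: [-0.9, 0.1, -0.1]
width: 0.0854
```

```bash
python3 - <<'E'
from h import *;import pickle
from bench import capture
rel(.511,.392,.12,146.3)
ims=[]
for n in("scene","top"):
    c=capture(n);pickle.dump(c,open(n+"1.pkl","wb"))
    u,v=proj(c,[[.511,.392,.05]])[0].astype(int)
    print(n,u,v)
    im=c["image"][max(0,v-35):v+35,max(0,u-40):u+40,::-1]
    ims.append(cv2.resize(im,(400,350),interpolation=cv2.INTER_CUBIC))
cv2.imwrite("pics/p1.png",np.hstack(ims))
E
```

```text
d [0.0054 0.0013 0.0791] w [-0.04   0.022 -0.059]
0.9333 [0.5148 0.3882 0.1991] [-1.798e+02  1.100e-01  1.460e+02] [-0.9  0.1 -0.1] [-0.05 -0.02 -0.01] 0.08536558931637865 [ 0.53  0.11  1.58 -0.    1.46 -0.44]
scene 149 278
top 108 178
```

View pics/p1.png

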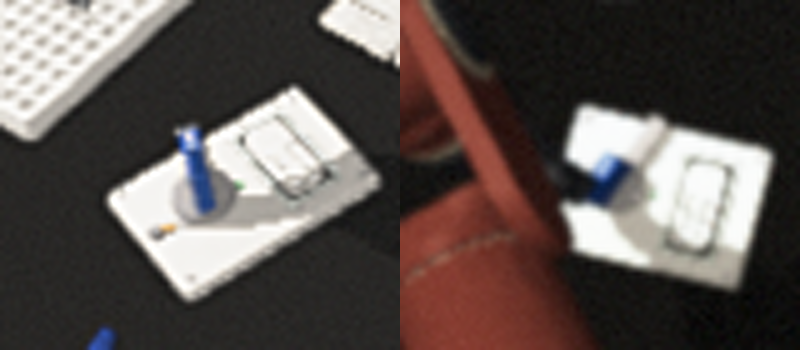

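The scene view (left half) now shows the loaded dock unobstructed, with the knob seen nearly end-on at crop (195,175) and its mark at the top. I'll fit the knob there too.

```bash
python3 - <<'E'
from h import *;import h,pickle
c=pickle.load(open("scene1.pkl","rb"))
t=pickle.load(open("top.pkl","rb"))
for th in(15,25,40):
    h.TH=th
    b,vis,n=fit(c,(137,260,163,292),(.51,.39,np.radians(-33)))
    print(th,b.x,np.degrees(b.x[2]),b.fun,n)
    if th==25: cv2.imwrite("pics/fit3.png",cv2.resize(vis,None,fx=2,fy=2,interpolation=cv2.INTER_NEAREST))
# cassette / plate corners from crop(5x): origin u-40,v-35
o=np.array([149-40,278-35])
for p in((297,87),(382,180),(190,300),(107,200)):print(back(c,o+np.array(p)/5-.4,.01).round(4))
print("cass",back(c,o+np.array((286,155))/5-.4,.012).round(4),back(t,(495/13+89.5,312/13+159.5),.012).round(4))
# 2-view joint fit
E
```

```text
15 [ 0.51724387  0.39096858 -0.57000473] -32.658865127721874 0.11295988167868365 80.53125
25 [ 0.51676063  0.39106724 -0.60101172] -34.43543506772925 0.14064642507345737 72.046875
40 [ 0.51824572  0.39080898 -0.60088039] -34.4279102213412 0.23537660256410253 61.484375
[0.5452 0.2709 0.01  ]
[0.4345 0.2998 0.01  ]
[0.47   0.4519 0.01  ]
[0.5799 0.4257 0.01  ]
cass [0.5047 0.3239 0.012 ] [0.4979 0.3292 0.012 ]
```

View pics/fit3.png

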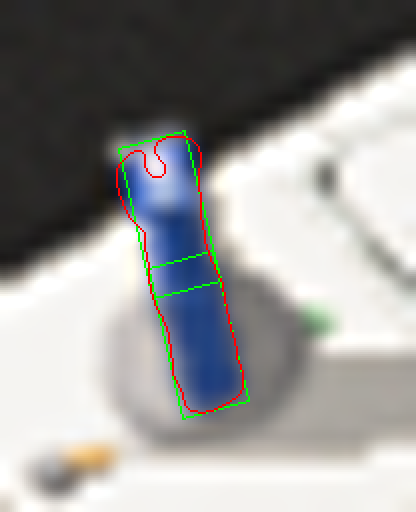

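Both views agree across the bar to within 2 mm, and on yaw at about -34°. Along the bar they differ by 6 mm. I'll use the midpoint (0.514, 0.392) and hold the bar loosely while turning.

```bash
python3 -c "
from h import *
rel(.514,.392,.052,146)"
```

```text
d [-0.0019  0.0026  0.1474] w [-0.034 -0.011  0.038]
1.0333 [0.5114 0.3912 0.1994] [-1.7983e+02 -5.0000e-02  1.4619e+02] [ 0.5  0.6 -0.5] [0.01 0.02 0.01] 0.0855764299834408 [ 0.54  0.11  1.58 -0.    1.46 -0.44]
```

servo_tool:
  commands:
    - [-0.002, 0.0025, 0.025, 0, 0, 0, 1]
    - [-0.002, 0.0025, 0.05, 0, 0, 0, 1]
    - [-0.002, 0.0025, 0.075, 0, 0, 0, 0.8]
    - [-0.002, 0.0025, 0.095, 0, 0, 0, 0.7]
    - [-0.002, 0.0025, 0.115, 0, 0, 0, 0.6]
    - [-0.002, 0.0025, 0.13, 0, 0, 0, 0.5]
    - [-0.002, 0.0025, 0.14, 0, 0, 0, 0.5]
    - [-0.002, 0.0025, 0.147, 0, 0, 0, 0.5]
    - [-0.002, 0.0025, 0.147, 0, 0, 0, 0.5]
    - [-0.002, 0.0025, 0.147, 0, 0, 0, 0.5]
  grip_force: 20

```text
time: 1.87
ee_pos: [0.5142, 0.3923, 0.053]
ee_rot: [-3.139, -0.001, 2.552]
force: [0.2, -0.1, 0.8]
width: 0.0428
```

```bash
python3 - <<'E'
from h import *;import pickle
from bench import capture
rel(.514,.392,.052,146)
ims=[]
for n in("scene","top"):
    c=capture(n);pickle.dump(c,open(n+"2.pkl","wb"))
    u,v=proj(c,[[.511,.392,.05]])[0].astype(int)
    im=c["image"][max(0,v-35):v+35,max(0,u-40):u+40,::-1]
    ims.append(cv2.resize(im,(400,350),interpolation=cv2.INTER_CUBIC))
cv2.imwrite("pics/p2.png",np.hstack(ims))
E
```

```text
d [ 0.     -0.0003  0.001 ] w [-0.027 -0.008  0.042]
1.8667 [0.5142 0.3923 0.053 ] [-1.7986e+02 -4.0000e-02  1.4621e+02] [ 0.2 -0.1  0.8] [ 0.01  0.01 -0.04] 0.04276950375543575 [ 0.54  0.25  1.68 -0.    1.22 -0.44]
```

View pics/p2.png

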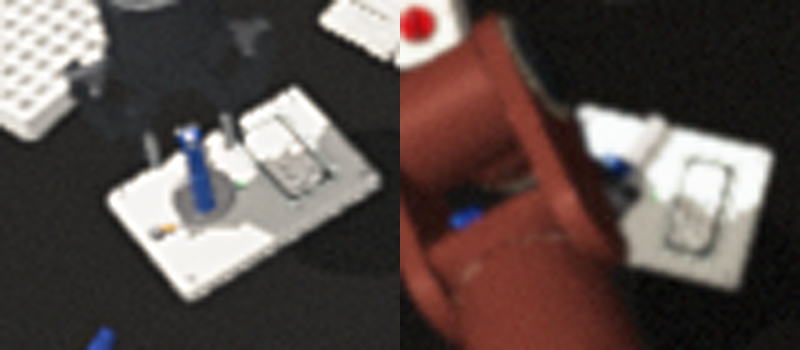

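The fingers straddle the bar, with tips at about (152,165) and (228,145), but they look a little further back than I expected. I'll overlay the projected tips.

```bash
python3 - <<'E'
from h import *;import pickle
c=pickle.load(open("scene2.pkl","rb"))
S=16;u0,v0=125,250
im=cv2.resize(c["image"][v0:v0+36,u0:u0+48,::-1],None,fx=S,fy=S,interpolation=cv2.INTER_CUBIC)
a=np.radians(146.2);x=np.array([np.cos(a),np.sin(a),0]);y=np.array([np.sin(a),-np.cos(a),0]);p=np.array([.5142,.3923,0])
for zt,col in((.042,(0,255,0)),(.050,(0,0,255))):
  for s in(-1,1):
    q=[p+s*.0214*y+t*.011*x+[0,0,zt] for t in(-1,1)]
    uv=((proj(c,q)-[u0,v0]+.5)*S).astype(int);cv2.line(im,tuple(uv[0].tolist()),tuple(uv[1].tolist()),col,2)
uv=((proj(c,box(.514,.392,np.radians(-34)))-[u0,v0]+.5)*S).astype(int)
for k in(uv[:4],uv[4:]):cv2.polylines(im,[k],True,(255,255,0))
cv2.imwrite("pics/p3.png",im)
E
```

```text
(no output)
```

View pics/p3.png

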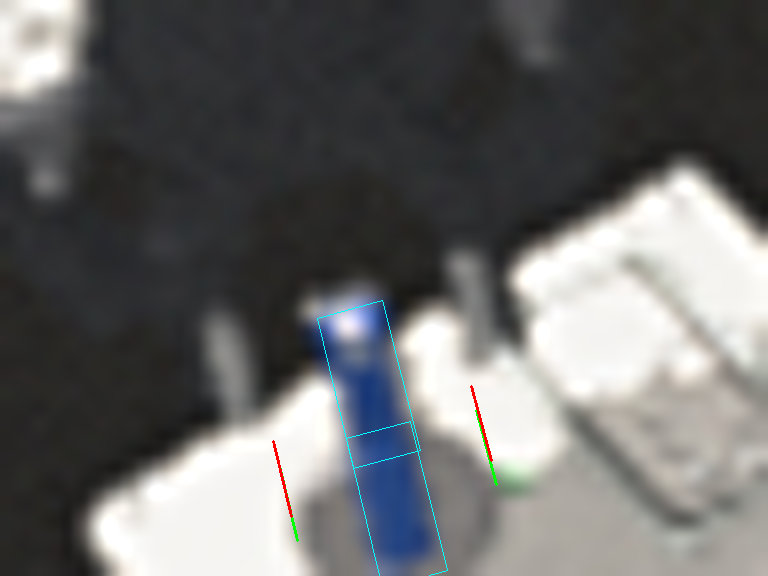

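```bash
python3 - <<'E'
from h import *;import pickle
def draw(f,p,yaw,z,w,fn):
    c=pickle.load(open(f,"rb"));S=10
    a=np.radians(yaw);x=np.array([np.cos(a),np.sin(a),0]);y=np.array([np.sin(a),-np.cos(a),0]);p=np.array([*p,0])
    cc=proj(c,[[p[0],p[1],z]])[0].astype(int);u0,v0=max(cc[0]-35,0),cc[1]-35
    im=cv2.resize(c["image"][v0:v0+55,u0:u0+75,::-1],None,fx=S,fy=S,interpolation=cv2.INTER_CUBIC)
    for zt,col in((z-.011,(0,255,0)),(z+.002,(0,0,255))):
      for s in(-1,1):
        q=[p+s*w/2*y+t*.011*x+[0,0,zt] for t in(-1,1)]
        uv=((proj(c,q)-[u0,v0]+.5)*S).astype(int);cv2.line(im,tuple(uv[0].tolist()),tuple(uv[1].tolist()),col,2)
    cv2.imwrite(fn,im)
draw("scene.pkl",(.2481,.5729),156.6,.2126,.0855,"pics/q0.png")
draw("scene1.pkl",(.5114,.3912),146.2,.1994,.0855,"pics/q1.png")
E
```

```text
(no output)
```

View pics/q0.png

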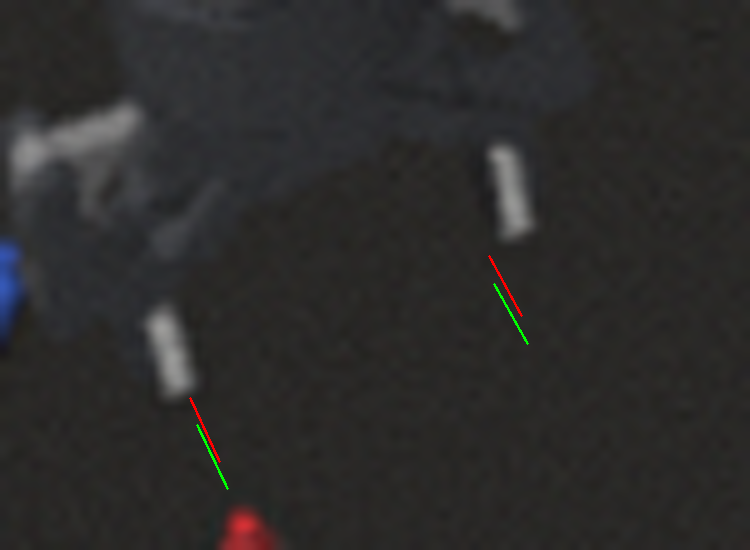

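View pics/q1.png

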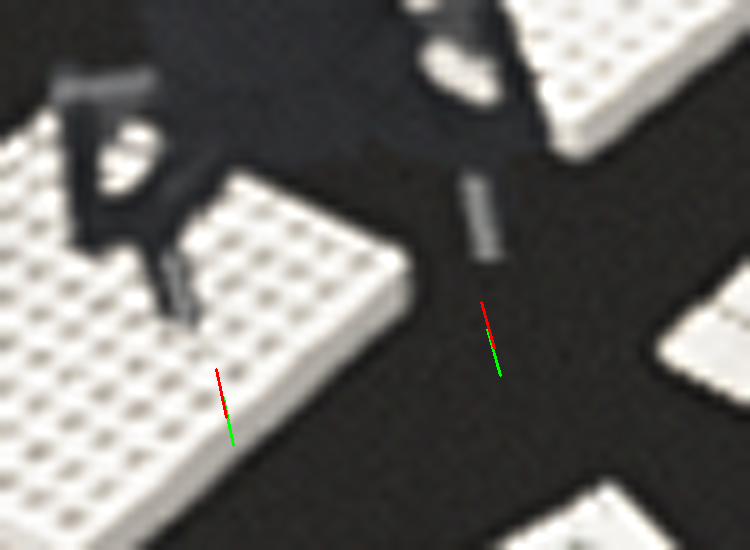

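The visible pads sit consistently a bit higher or further back than projected in every frame, so the visible edge may not be the one I modelled. A gentle 20 N close will test it: a width of about 14 mm means the bar is between the pads.

servo_tool:
  commands:
    - [0, 0, 0, 0, 0, 0, 0.4]
    - [0, 0, 0, 0, 0, 0, 0.3]
    - [0, 0, 0, 0, 0, 0, 0.25]
    - [0, 0, 0, 0, 0, 0, 0.2]
    - [0, 0, 0, 0, 0, 0, 0.15]
    - [0, 0, 0, 0, 0, 0, 0.12]
    - [0, 0, 0, 0, 0, 0, 0.1]
    - [0, 0, 0, 0, 0, 0, 0.1]
    - [0, 0, 0, 0, 0, 0, 0.1]
    - [0, 0, 0, 0, 0, 0, 0.1]
  grip_force: 20

```text
time: 2.8
ee_pos: [0.5156, 0.3928, 0.0548]
ee_rot: [3.141, 0.001, 2.552]
force: [0.6, 0.2, 5.4]
width: 0.0088
```

```bash
python3 - <<'E'
from h import *;import pickle
from bench import capture
rel(.514,.392,.052,146)
c=capture("scene")
im=c["image"][240:300,110:190,::-1]
cv2.imwrite("pics/p4.png",cv2.resize(im,None,fx=9,fy=9,interpolation=cv2.INTER_CUBIC))
E
```

```text
d [ 0.0008 -0.0015  0.0028] w [0.008 0.009 0.039]
2.8 [0.5156 0.3928 0.0548] [1.7996e+02 5.0000e-02 1.4620e+02] [0.6 0.2 5.4] [ 0.04 -0.03 -0.03] 0.008807047240981716 [ 0.54  0.25  1.68 -0.    1.22 -0.44]
```

View pics/p4.png

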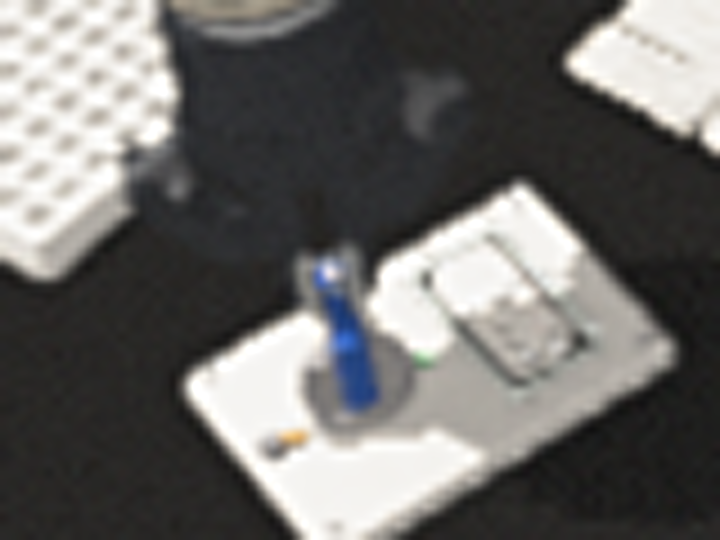

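Width reached the commanded 8.8 mm with about 5 N pushing up, so the bar isn't between the pads. I need a closer look.

```bash
python3 - <<'E'
from h import *;import pickle
from bench import capture
c=capture("scene");t=capture("top");pickle.dump(c,open("scene4.pkl","rb"));pickle.dump(t,open("top4.pkl","rb"))
b=pickle.load(open("scene1.pkl","rb"))
f=lambda c:cv2.resize(c["image"][258:292,133:165,::-1],None,fx=12,fy=12,interpolation=cv2.INTER_CUBIC)
cv2.imwrite("pics/p5.png",np.hstack([f(b),f(c)]))
cv2.imwrite("pics/p6.png",cv2.resize(t["image"][140:220,60:160,::-1],None,fx=7,fy=7,interpolation=cv2.INTER_CUBIC))
E
```

```text
Traceback (most recent call last):
FileNotFoundError: [Errno 2] No such file or directory: 'scene4.pkl'
```

```bash
ls -la . pics; df -h . | tail -1; touch scene4.pkl; echo $?; pwd
```

```text
.:
total 3496
drwxr-xr-x  3 agent agent   4096 Dec  7 05:31 .
drwxr-xr-x 23 root  root    4096 Dec  7 05:28 ..
-rw-r--r--  1 agent agent   2206 Dec  7 05:30 h.py
drwxr-xr-x  2 agent agent   4096 Dec  7 05:33 pics
-rw-r--r--  1 agent agent 590267 Dec  7 05:28 scene.pkl
-rw-r--r--  1 agent agent 590267 Dec  7 05:30 scene1.pkl
-rw-r--r--  1 agent agent 590267 Dec  7 05:31 scene2.pkl
-rw-r--r--  1 agent agent 590267 Dec  7 05:28 top.pkl
-rw-r--r--  1 agent agent 590267 Dec  7 05:30 top1.pkl
-rw-r--r--  1 agent agent 590267 Dec  7 05:31 top2.pkl

pics:
total 4216
drwxr-xr-x 2 agent agent   4096 Dec  7 05:33 .
drwxr-xr-x 3 agent agent   4096 Dec  7 05:31 ..
-rw-r--r-- 1 agent agent 328546 Dec  7 05:28 a.png
-rw-r--r-- 1 agent agent 129293 Dec  7 05:28 b.png
-rw-r--r-- 1 agent agent 186757 Dec  7 05:29 fit.png
-rw-r--r-- 1 agent agent 189140 Dec  7 05:29 fit2.png
-rw-r--r-- 1 agent agent 165498 Dec  7 05:31 fit3.png
-rw-r--r-- 1 agent agent 308509 Dec  7 05:30 p1.png
-rw-r--r-- 1 agent agent 314371 Dec  7 05:31 p2.png
-rw-r--r-- 1 agent agent 319766 Dec  7 05:32 p3.png
-rw-r--r-- 1 agent agent 348564 Dec  7 05:33 p4.png
-rw-r--r-- 1 agent agent 238702 Dec  7 05:32 q0.png
-rw-r--r-- 1 agent agent 375545 Dec  7 05:32 q1.png
-rw-r--r-- 1 agent agent 678479 Dec  7 05:28 scene0.png
-rw-r--r-- 1 agent agent 694497 Dec  7 05:28 top0.png
/dev/vda        252G  1.5G   80G   2% /
0
.
```

The directory is writable, so that was a passing write error. Retrying.

```bash
python3 - <<'E'
from h import *;import pickle
from bench import capture
c=capture("scene");t=capture("top");pickle.dump(c,open("scene4.pkl","wb"));pickle.dump(t,open("top4.pkl","wb"))
b=pickle.load(open("scene1.pkl","rb"))
f=lambda c:cv2.resize(c["image"][258:292,133:165,::-1],None,fx=12,fy=12,interpolation=cv2.INTER_CUBIC)
cv2.imwrite("pics/p5.png",np.hstack([f(b),f(c)]))
cv2.imwrite("pics/p6.png",cv2.resize(t["image"][140:220,60:160,::-1],None,fx=7,fy=7,interpolation=cv2.INTER_CUBIC))
E
```

```text
(no output)
```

View pics/p5.png

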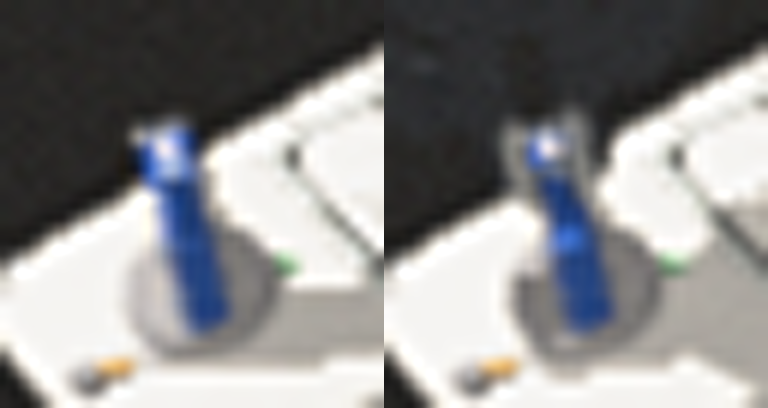

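View pics/p6.png

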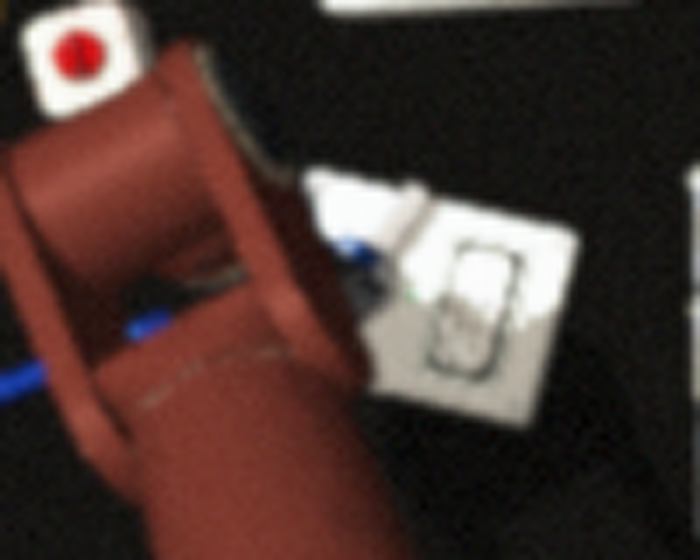

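In the scene the pads now sit beside the upper part of the bar, bottoms at about (515,185) and (590,175). The upward force suggests they rode up on the bar's top edges. I'll reopen, go about 10 mm lower (specified tips still above 32 mm), and close again.

servo_tool:
  commands:
    - [0, 0, -0.003, 0, 0, 0, 0.3]
    - [0, 0, -0.005, 0, 0, 0, 0.45]
    - [0, 0, -0.005, 0, 0, 0, 0.45]
    - [0, 0, -0.003, 0, 0, 0, 0.45]
    - [0, 0, 0.002, 0, 0, 0, 0.45]
    - [0.001, -0.0015, 0.006, 0, 0, 0, 0.45]
    - [0.001, -0.0015, 0.009, 0, 0, 0, 0.45]
    - [0.001, -0.0015, 0.0095, 0, 0, 0, 0.45]
    - [0.001, -0.0015, 0.0095, 0, 0, 0, 0.45]
    - [0.001, -0.0015, 0.0095, 0, 0, 0, 0.45]
  grip_force: 20

```text
time: 3.88
ee_pos: [0.5138, 0.3921, 0.0452]
ee_rot: [3.141, 0.001, 2.552]
force: [0.5, 0.2, 0.9]
width: 0.0386
```

servo_tool:
  commands:
    - [0, 0, 0, 0, 0, 0, 0.4]
    - [0, 0, 0, 0, 0, 0, 0.35]
    - [0, 0, 0, 0, 0, 0, 0.3]
    - [0, 0, 0, 0, 0, 0, 0.25]
    - [0, 0, 0, 0, 0, 0, 0.2]
    - [0, 0, 0, 0, 0, 0, 0.15]
    - [0, 0, 0, 0, 0, 0, 0.12]
    - [0, 0, 0, 0, 0, 0, 0.12]
    - [0, 0, 0, 0, 0, 0, 0.12]
    - [0, 0, 0, 0, 0, 0, 0.12]
  grip_force: 20

```text
time: 4.72
ee_pos: [0.5141, 0.3923, 0.0454]
ee_rot: [3.14, 0.001, 2.552]
force: [-0.0, 0.5, 0.4]
width: 0.013
```

```bash
python3 - <<'E'
from h import *;import pickle
from bench import capture
rel(.514,.392,.045,146)
c=capture("scene")
im=c["image"][240:300,110:190,::-1]
cv2.imwrite("pics/p7.png",cv2.resize(im,None,fx=9,fy=9,interpolation=cv2.INTER_CUBIC))
E
```

```text
d [-0.0001 -0.0003  0.0004] w [0.013 0.01  0.039]
4.7167 [0.5141 0.3923 0.0454] [1.7993e+02 5.0000e-02 1.4620e+02] [-0.   0.5  0.4] [ 0.09 -0.02 -0.03] 0.013019048096427325 [ 0.54  0.25  1.68 -0.    1.2  -0.44]
```

View pics/p7.png

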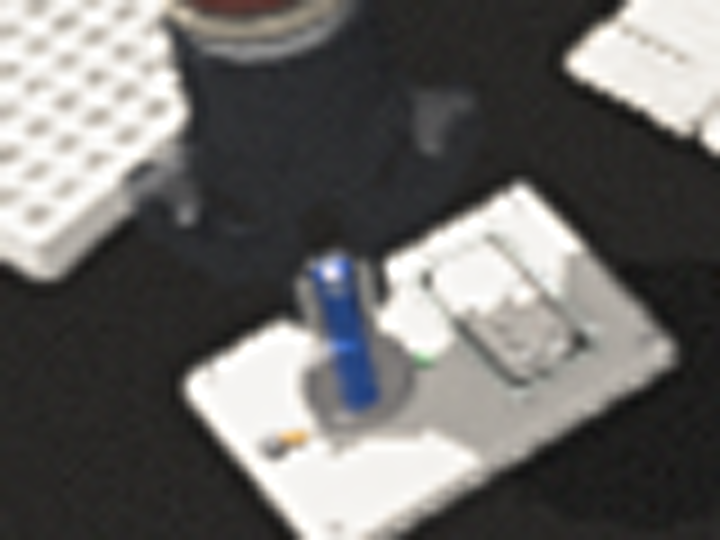

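The bar is now gripped: the fingers stopped at 13 mm, net force is near zero and the bar is visible between the pads. Next, the first 40° clockwise.

servo_tool:
  commands:
    - [0, 0, 0, 0, 0, 0.6, 0.1]
    - [0, 0, 0, 0, 0, 1.4, 0.1]
    - [0, 0, 0, 0, 0, 2.3, 0.1]
    - [0, 0, 0, 0, 0, 3.2, 0.1]
    - [0, 0, 0, 0, 0, 4.1, 0.1]
    - [0, 0, 0, 0, 0, 5.0, 0.1]
    - [0, 0, 0, 0, 0, 5.9, 0.1]
    - [0, 0, 0, 0, 0, 6.8, 0.1]
    - [0, 0, 0, 0, 0, 7.6, 0.1]
    - [0, 0, 0, 0, 0, 8.0, 0.1]
  grip_force: 25

```text
time: 5.6
ee_pos: [0.514, 0.3922, 0.0454]
ee_rot: [3.14, 0.0, 1.851]
force: [-0.1, 0.9, 0.8]
width: 0.0132
```

```bash
python3 - <<'E'
from h import *;import pickle
from bench import capture
rel(.514,.392,.045,76)
c=capture("scene");t=capture("top")
im=c["image"][250:300,115:185,::-1]
im2=t["image"][150:200,80:150,::-1]
cv2.imwrite("pics/p8.png",np.hstack([cv2.resize(i,(400,286),interpolation=cv2.INTER_CUBIC) for i in(im,im2)]))
E
```

```text
d [-0.0002 -0.      0.0004] w [ 1.300e-02 -3.000e-03  6.006e+00]
5.6 [0.514  0.3922 0.0454] [179.93   0.   106.03] [-0.1  0.9  0.8] [0.01 0.1  0.  ] 0.01321348714519423 [ 0.54  0.25  1.68 -0.    1.2   0.26]
```

View pics/p8.png

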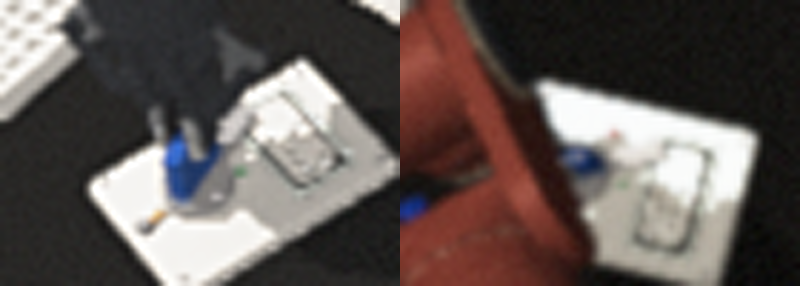

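The knob turned with the gripper: the toe now points partway toward the cassette, and forces are under 1 N. I'll turn the remaining 30°.

servo_tool:
  commands:
    - [0, 0, 0, 0, 0, 0.7, 0.1]
    - [0, 0, 0, 0, 0, 1.4, 0.1]
    - [0, 0, 0, 0, 0, 2.1, 0.1]
    - [0, 0, 0, 0, 0, 2.8, 0.1]
    - [0, 0, 0, 0, 0, 3.5, 0.1]
    - [0, 0, 0, 0, 0, 4.2, 0.1]
    - [0, 0, 0, 0, 0, 4.9, 0.1]
    - [0, 0, 0, 0, 0, 5.5, 0.1]
    - [0, 0, 0, 0, 0, 5.9, 0.1]
    - [0, 0, 0, 0, 0, 5.9, 0.1]

```text
time: 6.53
ee_pos: [0.5139, 0.3923, 0.0454]
ee_rot: [3.141, -0.001, 1.339]
force: [0.0, 0.2, 1.5]
width: 0.0134
```

```bash
python3 - <<'E'
from h import *;import pickle
from bench import capture
rel(.514,.392,.045,76)
c=capture("scene");t=capture("top")
im=c["image"][250:300,115:185,::-1]
im2=t["image"][150:200,80:150,::-1]
cv2.imwrite("pics/p9.png",np.hstack([cv2.resize(i,(400,286),interpolation=cv2.INTER_CUBIC) for i in(im,im2)]))
E
```

```text
d [-0.0002  0.0002  0.0004] w [ 0.009 -0.007  0.142]
6.5333 [0.5139 0.3923 0.0454] [ 1.7995e+02 -3.0000e-02  7.6710e+01] [0.  0.2 1.5] [ 0.03  0.04 -0.12] 0.013420546089396449 [ 0.54  0.25  1.68 -0.    1.2   0.77]
```

View pics/p9.png

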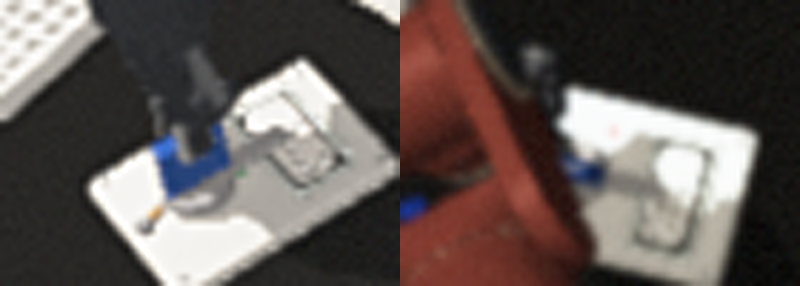

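The toe now lies over the cassette. I'll release and rise straight up.

servo_tool:
  commands:
    - [0, 0, 0, 0, 0, 0, 0.2]
    - [0, 0, 0, 0, 0, 0, 0.3]
    - [0, 0, 0, 0, 0, 0, 0.45]
    - [0, 0, 0, 0, 0, 0, 0.55]
    - [0, 0, 0, 0, 0, 0, 0.6]
    - [0, 0, -0.01, 0, 0, 0, 0.6]
    - [0, 0, -0.03, 0, 0, 0, 0.6]
    - [0, 0, -0.06, 0, 0, 0, 0.6]
    - [0, 0, -0.09, 0, 0, 0, 0.6]
    - [0, 0, -0.12, 0, 0, 0, 0.6]

```text
time: 7.47
ee_pos: [0.5136, 0.3921, 0.1673]
ee_rot: [3.141, -0.0, 1.34]
force: [1.1, 0.3, 0.2]
width: 0.0512
```

```bash
python3 -c "
from h import *
rel(.36,.52,.25,76)"
```

```text
d [ 0.0895 -0.1787 -0.0828] w [ 0.009 -0.005  0.157]
7.4667 [0.5136 0.3921 0.1673] [ 1.7995e+02 -2.0000e-02  7.6790e+01] [1.1 0.3 0.2] [ 0.03 -0.05 -0.02] 0.0512034247108246 [ 0.54  0.13  1.61 -0.    1.4   0.77]
```

Moving aside so both cameras can see.

servo_tool:
  commands:
    - [0, 0, -0.02, 0, 0, 0, 0.6]
    - [0.01, -0.02, -0.04, 0, 0, 0, 0.6]
    - [0.02, -0.045, -0.06, 0, 0, 0, 0.6]
    - [0.035, -0.07, -0.08, 0, 0, 0, 0.6]
    - [0.05, -0.1, -0.08, 0, 0, 0, 0.6]
    - [0.06, -0.125, -0.08, 0, 0, 0, 0.6]
    - [0.075, -0.15, -0.08, 0, 0, 0, 0.6]
    - [0.09, -0.18, -0.08, 0, 0, 0, 0.6]
    - [0.09, -0.18, -0.08, 0, 0, 0, 0.6]
    - [0.09, -0.18, -0.08, 0, 0, 0, 0.6]

```text
time: 8.3
ee_pos: [0.3577, 0.5217, 0.248]
ee_rot: [3.14, -0.001, 1.343]
force: [0.2, -0.6, 0.0]
width: 0.0513
```

```bash
python3 - <<'E'
from h import *;import h,pickle
from bench import capture
rel(.36,.52,.25,76)
c=capture("scene");t=capture("top")
f=lambda i:cv2.resize(i[:,:,::-1],(400,286),interpolation=cv2.INTER_CUBIC)
b=pickle.load(open("top.pkl","rb"))
cv2.imwrite("pics/p10.png",np.vstack([np.hstack([f(c["image"][250:300,115:185]),f(t["image"][157:207,85:155])]),np.hstack([f(t["image"][157:207,262:332]),f(b["image"][157:207,85:155])])]))
h.TH=15
for n,cc,roi in(("top",t,(96,168,126,190)),("scene",c,(132,260,168,292))):
    r,_,m=fit(cc,roi,(.512,.392,np.radians(-104)));print(n,r.x[:2],np.degrees(r.x[2]),r.fun,m)
E
```

```text
d [-0.0011  0.0027 -0.002 ] w [ 0.017 -0.012  0.191]
8.3 [0.3577 0.5217 0.248 ] [ 1.7991e+02 -6.0000e-02  7.6960e+01] [ 0.2 -0.6  0. ] [0.02 0.03 0.01] 0.05129016557244843 [ 0.85  0.05  1.56 -0.    1.53  1.08]
top [0.51212896 0.39361407] -103.01794508230992 0.11566651397159877 63.9375
scene [0.52322383 0.38638731] -123.5445172739992 0.9048641683667991 13.84375
```

View pics/p10.png

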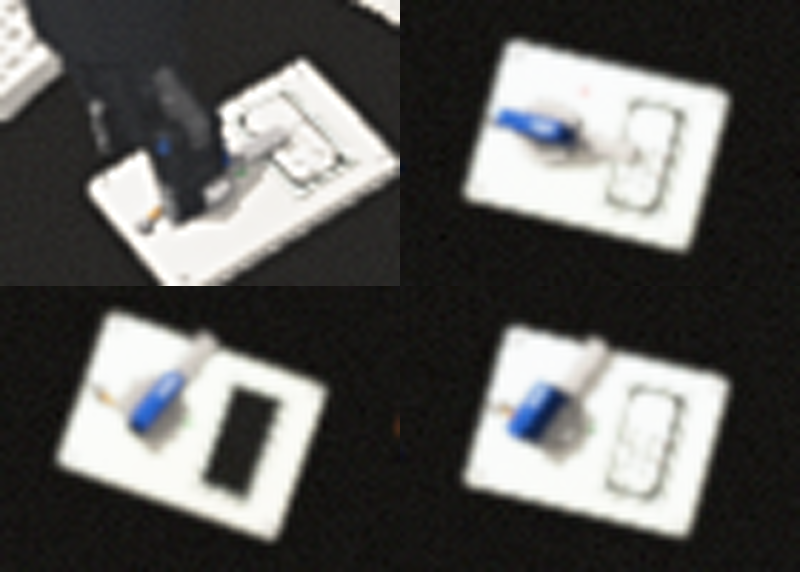

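The top view (upper right panel) shows the bar at -103°, turned about 70° from -33.4°, with the toe across the cassette. The cassette still lies in its seat. The empty dock (lower left panel) is unchanged, and the arm is clear.

```bash
python3 -c "
from bench import sign_off
print(sign_off())"
```

```text
the job is handed in; nothing more can be done
None
```

I turned the knob on the loaded (left) dock about 70° clockwise to its locked notch, then let go and moved the arm clear. I handed the job in at about 8.4 s of the 32 s allowed.

**Last checks (top camera):**
- **Knob:** the bar went from -33.4° to -103.0°, a turn of about 69.6°, and the toe lies across the cassette.
- **Cassette:** it is still in its seat, with no visible shift.
- **Empty dock:** its knob looks unchanged.
- **Arm:** force readings were at noise level, and nothing was touching.

**What failed or disagreed:**
- **First grip:** closing at a tool height of 53 mm missed. The fingers shut to 8.8 mm with about 5 N pushing up on the tool, so I went about 10 mm lower, and the bar was held at 13 mm.
- **Fingertip height:** in the scene camera the tips appeared higher, or further back, than the tool data predicts. I did not resolve this.
- **Knob position:** the two cameras differed by about 6 mm along the bar, so I used the midpoint.
- **Final knob check:** this rests on the top camera alone. The gripper hid the knob in the scene camera, so the fit there was meaningless.

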